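Clamp the fir-tree sign's pole with a U-bolt

TASK

Take the wider of the two U-bolt clamps off its wooden rack, straddle the pole of the fir-tree sign with it, and feel for the two holes in the steel bracket plate under the pole (the plate may have slid a little along the pole). Pass both legs through the holes at once and press the clamp down past the spring catches until its rubber block sits flat on the pole, then let go. Be gentle: never press on the stand or its bracket harder than about 30 newtons, and leave the small clamp and the other things on the table where they are.

Things in the scene. Friction and masses are not known exactly. Their poses are not given: they have to be found in the camera images.
- clamp_center (a point): Wider U-bolt clamp, loose, 0.1-0.2 kg; starts astride the rack's bar. This point: centre of the black rubber block in its bow, 16 mm thick (x), 28 wide (y, leg to leg), 30 high; z up. The block's flat underside is 15 mm below it, leg tips 60 mm below, top of the bow 21 mm above. Grip the block by its x faces, fingertips no lower than its underside, or they meet the pole.
- clamp: The same wider clamp; origin midway between its leg tips, 60 mm below clamp_center. Steel rod 8 mm thick bent into an upside-down U; legs straight, ends flat with rounded edges, 36 mm apart between centre lines along y (44 mm over the outsides, 28 mm free between). The legs stand 45 mm out below the rubber block.
- small_clamp_center (a point): Small U-bolt clamp, same make and height but narrower: legs 26 mm apart, 32 mm over the outsides, rod 6 mm. Does not fit; leave it. This point: centre of its rubber block, axes as on the wider one. It rides on the same bar some 100 mm away; the two may be in either order.
- rack: Wooden rack, fixed: foot 210 x 80 x 12 mm with an upright bar along its x axis, 200 mm long, 14 mm thick, top 62 mm above the table; the clamps ride astride the bar, blocks resting on its top. Origin at the centre of the underside. It may stand left or right of the stand.
- pole_top (a point): Top of the sign's round aluminium pole (20 mm thick, lying level in its fixed stand), half-way along the stand, 72 mm above the table. x along the pole towards the green fir tree, y across, z up. Home: the clamp's rubber block rests on the pole, clamp_center 15 mm above this height, clamp y along this y (either way round), leg tips 45 mm below; free room below them.
- bracket_mid (a point): Fixed point of the stand, on the bracket plate's top face, 22 mm under pole_top, same axes. Steel plate 76 (x) x 90 x 5 mm with two round holes 10.5 mm wide, chamfered, at y = +18 and -18 mm, one each side of the pole. The plate is stuck in its grooves anywhere within 14 mm either way along x, so both holes lie at one unknown x from -14 to +14 mm: not in this reading, to be felt or seen.
- stand: The fixed wooden stand, foot 200 x 120 mm; origin 72 mm below pole_top, same axes. Cradles 24 mm thick hold the pole 78 mm either side of the middle, tops 10 mm below the pole's top; the flat tree, 130 mm wide, begins 130 mm out. Under each hole a spring catch rubs on the leg once its tip is 11 mm below the plate's top: pressing both legs down takes 5 to 15 N all the way, then they hold.
- jar: Bystander: small glass jar with a white lid, 44 mm across, 60 mm high; origin at the centre of its underside.
- paint_can: Bystander: aluminium paint can with a green band, 84 mm across, 110 mm high; origin at the centre of its underside.
- glue: Bystander: white glue bottle with an orange cap, 52 mm across, 150 mm high; origin at the centre of its underside.
- brush: Bystander: paint brush lying flat, about 200 mm long.
- fir_bare: Bystander: flat fir-tree cut-out of bare wood, about 120 x 105 x 8 mm, lying on the table.
- fir_green: Bystander: the same cut-out painted green, lying on the table.

How it is judged:
By the outcome, as a careful person would: the job done as asked, in the order asked, and still so for the second after the job is handed in, with the robot touching nothing.
It also fails if it takes over 64 s, if anything falls off the work surface, if the arm or the gripper's body presses on something with over 40 N, if the wrist force passes 120 N, or if a joint passes its speed limit or range.

ROBOT

A 6-joint arm with a two-finger parallel gripper is mounted at the origin on the work surface. World frame = base frame: x ahead of the robot, y to its left, z up, the work surface at z = 0. Lengths are in m, angles in rad, forces in N, time in s.
With the tool pointing down it reaches from about 0.35 to 1 m from the base axis. Payload 7.1 kg.
Tool frame: the origin (TCP) lies midway between the tips of the shut fingers; the grasp point (between the pads) lies robot.grip_point_offset behind it (robot.grip_point_offset is the distance from the TCP to the grasp point, in m); z points along the fingers, y is the direction in which the jaws open and shut (so a half turn about z gives the same grasp; the last joint's range is limited). The gripper opens to 85 mm and grips with 20 to 120 N. Pads are 22 mm wide; open, the fingers measure 114 mm over their backs; the gripper's body (76 mm by 85 mm) begins 54 mm behind the grasp point. The pads swing forward as they close: fully open they stand 13 mm farther back than shut.
Start: joints at [-1.212, 0.423, 1.63, -0, 1.089, -0.019], TCP at [0.231, -0.581, 0.231] pointing down, gripper open.
Joint ranges: [-3, 3], [-0.9, 2.11], [0.09, 2.58], [-1.31, 4.45], [0.11, 2.69], [-2.54, 2.54]. Speed limits (rad/s): [2.39, 2.39, 3.01, 3.14, 3.14, 3.14].

INTERFACE

Orientations are given as a rotation vector (axis times angle).
In Python, from workcell import robot, vision, workorder gives the robot as it stands.
- The arm moves only by the tool carry_out, never from a script. Its argument "series" is text: rows parted by semicolons, each of 7 numbers parted by spaces: the shift along the tool's x, y, z in units of 40 mm (1.0 is 40 mm), then the turn, a rotation vector about the tool's x, y, z in units of 6 degrees (1.0 is 6 degrees), then the finger opening in mm, from 0 to 85.4. A call has 1 to 20 rows; each row shifts and turns the commanded pose from where the row before left it, along the tool's axes as they then stand; what a row does not reach is not made up. A row lasts 1/12 s, in which the tool goes at most 41.7 mm and 7.16 degrees, less where a joint would pass 70% of its speed; a pose out of reach is approached as far as the arm can. A call is refused whole if a number of a shift passes 1 or a number of a turn 1, either way. A call with a gripper value outside its range is refused whole. The fingers move at their own pace and stop on an object; "grip_force" is the grip in N (left out, the last holds). Time passes only in rows, so rows that do not move let the fingers close. It gives the time, the measured TCP pose, the force and the opening at its end, in the units of the state.
- robot.sense(): the state, without advancing time (a new reading comes with each control period).
- vision.read_camera(name): name is "side" or "top"; returns a dict with "color" (420x560x3 uint8, red, green, blue), "fx", "fy", "cx", "cy" (pixels), "k1" (the pictures are not rectified: a ray, as slopes to the right and down, at radius r is drawn at 1 + k1 r^2 times it, then the intrinsics apply), "pose" (4x4, takes a point from camera to world coordinates). Camera axes: x right, y up, looking along -z (the intrinsics and any distortion apply to the point x, -y, -z); pixel columns grow to the right and rows downward; lengths in m; the calibration is good to about 2 mm. A picture is of the moment at which its call begins. There is no depth.
- workorder.job_done(): hands the job in, once; it reports no verdict.
The state is a dict: "t": time; "joints": joint angles; "joint_vel": joint speeds; "joint_efforts": joint torques, N m; "ee_pos": TCP position; "tool_rot": TCP orientation; "contact_force": force on the tool from outside, world axes, zero at the start; "torque": the same for the moment, N m; "gripper_width": finger opening in m.
Only numpy, scipy, OpenCV 4.12 (cv2) and the standard library are available. Lean on these libraries where they do the work, as an engineer would, in place of code of your own. Each camera call takes 0.05 s, during which the arm holds its last target. There are 200 camera calls.

## Working session

There is one attempt and no reset: what is moved stays moved. The work goes in short steps, Python scripts to look and compute and a tool call to move; the robot and the scene stay as the last step left them, time stands still between calls to the robot, and variables do not carry over. Pictures are saved under pics/ and viewed, about 8 in all and at most 12, crops included, and the job is handed in when it is done.

Besides the shell and the picture viewer there is one more tool, called after ">>>" as name(argument=value, ...) on one line, values as JSON. carry_out: Moves the arm, as the interface text tells. Its arguments: {"type":"object","properties":{"series":{"type":"string"},"grip_force":{"type":"number"}},"required":["series"]}

```bash
mkdir -p pics; ls
cat > h.py <<'E'
import numpy as np, cv2
from workcell import robot, vision, workorder
def shot(name,fn=None,crop=None,scale=1):
    c=vision.read_camera(name)
    if fn:
        im=c["color"][:,:,::-1].copy()
        if crop: x0,y0,x1,y1=crop; im=im[y0:y1,x0:x1]
        if scale!=1: im=cv2.resize(im,None,fx=scale,fy=scale,interpolation=cv2.INTER_CUBIC)
        cv2.imwrite("pics/"+fn,im)
    return c
def ray(c,u,v):
    d=np.array([(u-c["cx"])/c["fx"],(v-c["cy"])/c["fy"]]); s=d.copy()
    for _ in range(20): s=d/(1+c["k1"]*(s@s))
    P=np.array(c["pose"]); return P[:3,3],P[:3,:3]@np.array([s[0],-s[1],-1])
def onz(c,u,v,z):
    o,d=ray(c,u,v); return o+d*(z-o[2])/d[2]
def proj(c,p):
    P=np.array(c["pose"]); q=P[:3,:3].T@(np.array(p)-P[:3,3]); s=np.array([q[0],-q[1]])/-q[2]
    s=s*(1+c["k1"]*(s@s)); return s[0]*c["fx"]+c["cx"],s[1]*c["fy"]+c["cy"]
E
python3 - <<'E'
from h import *
for n in("side","top"):
    c=shot(n,n+"0.png"); np.save(n+"0.npy",c,allow_pickle=True); print(n,{k:c[k] for k in("fx","cx","cy","k1")},np.round(c["pose"],3).tolist())
print(robot.sense(),robot.grip_point_offset)
E
```

```text
pics
side {'fx': 450.6551448052362, 'cx': 282.83356149615713, 'cy': 207.85250327023505, 'k1': -0.05182749080386265} [[-0.942, 0.226, -0.25, 0.237], [-0.337, -0.665, 0.667, 0.753], [-0.015, 0.712, 0.702, 0.855], [0.0, 0.0, 0.0, 1.0]]
top {'fx': 463.11148651045977, 'cx': 271.2380249538796, 'cy': 206.27056792466314, 'k1': -0.10774939512676979} [[-0.011, 0.982, -0.188, 0.322], [-1.0, -0.014, -0.016, -0.031], [-0.018, 0.188, 0.982, 1.231], [0.0, 0.0, 0.0, 1.0]]
{'t': 0.1, 'joints': array([-1.21202686e+00,  4.23788193e-01,  1.63061017e+00, -5.96622881e-06,
        1.08856775e+00, -1.89909440e-02]), 'joint_vel': array([-2.11546599e-04, -2.25980836e-03, -2.89494587e-03,  1.12844848e-05,
        8.16336116e-04,  9.78484117e-04]), 'joint_efforts': array([ 3.11251388e-04, -5.58426762e+01, -2.82444370e+01,  4.06927109e-05,
        2.93282028e-03,  4.94593098e-05]), 'ee_pos': array([ 0.23038224, -0.58046811,  0.23060991]), 'tool_rot': array([-3.08439018e+00, -5.89612986e-01,  3.72781100e-04]), 'contact_force': array([ 0.67425383,  0.08573009, -0.75860008]), 'torque': array([-0.01265504, -0.02864354, -0.02369959]), 'gripper_width': 0.08549745023686792} 0.0187
```

View pics/top0.png

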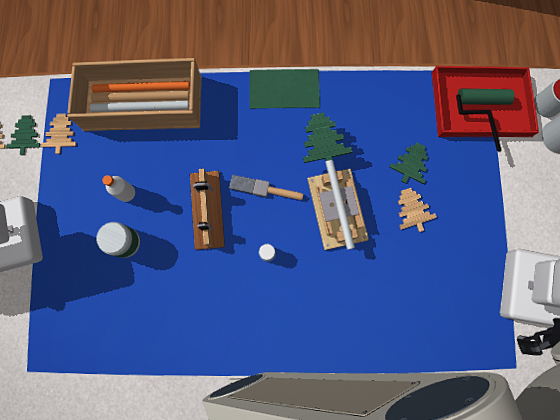

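View pics/side0.png

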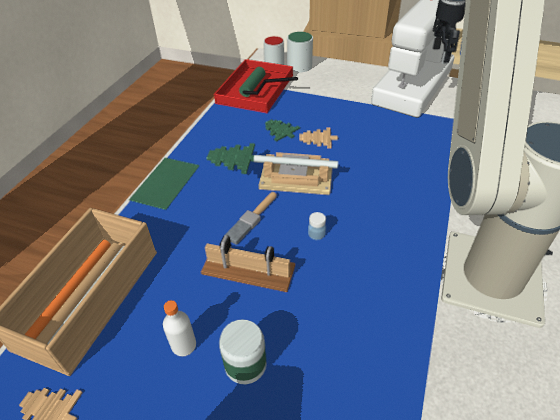

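The top view shows the rack around (206,210) with two clamps at about (200,186) and (204,229). The stand is around (338,208), with the tree at the far (+x) end. In the side view the clamps are at (225,250) and (269,260). I'll enlarge these areas.

Run:
```python
from h import *
T=np.load("top0.npy",allow_pickle=True).item()["color"];S=np.load("side0.npy",allow_pickle=True).item()["color"]
def cr(im,x,y,w,h): return cv2.resize(im[y:y+h,x:x+w,::-1],(400,300),interpolation=cv2.INTER_CUBIC)
a=np.hstack([cr(T,160,165,100,75),cr(T,290,165,100,75)]);b=np.hstack([cr(S,200,225,100,75),cr(S,250,135,100,75)])
cv2.imwrite("pics/c0.png",np.vstack([a,b]))
```

```text
(no output)
```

View pics/c0.png

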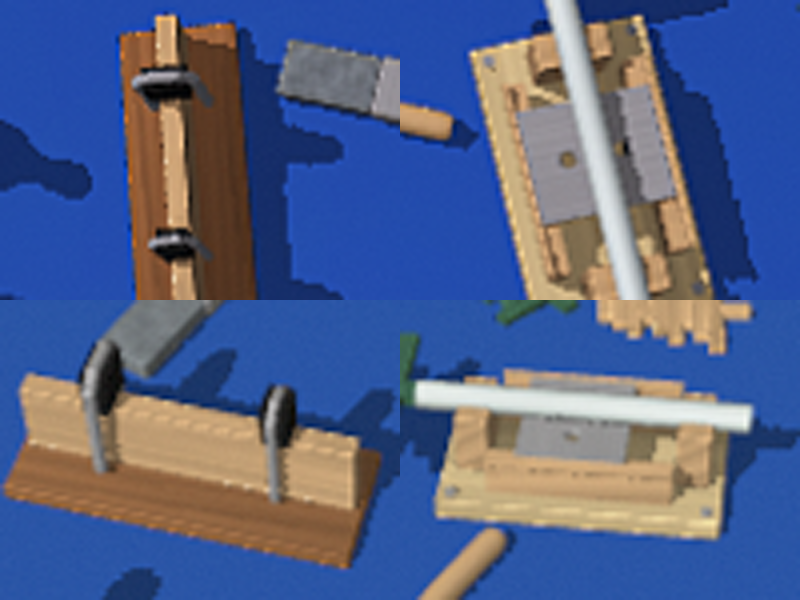

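The wide clamp is the far (+x) one. Both bracket holes show in the top view, at about (332,205) and (345.5,202). The near one also shows in the side view, at (293,169).

Run:
```python
from h import *
T=np.load("top0.npy",allow_pickle=True).item();S=np.load("side0.npy",allow_pickle=True).item()
def darkc(c,u,v,r=4):
    g=cv2.cvtColor(c["color"],cv2.COLOR_RGB2GRAY).astype(float);u0,v0=round(u),round(v);p=g[v0-r:v0+r+1,u0-r:u0+r+1]
    w=np.clip(np.median(p)-8-p,0,None);Y,X=np.mgrid[v0-r:v0+r+1,u0-r:u0+r+1];return (w*X).sum()/w.sum(),(w*Y).sum()/w.sum()
for c,u,v,r in((T,331.5,204.5,3),(S,292.8,168.6,3)):
    q=darkc(c,u,v,r);print("hole",np.round(q,1),np.round(onz(c,*q,.05),4))
print("hole R top",onz(T,345.2,202,.05))
# pole centre line: bright low-saturation
for c,n,box in((T,"top",(320,160,360,250)),(S,"side",(250,150,342,170))):
    hsv=cv2.cvtColor(c["color"],cv2.COLOR_RGB2HSV);m=((hsv[...,1]<45)&(hsv[...,2]>165)).astype(np.uint8)
    x0,y0,x1,y1=box;k=np.zeros_like(m);k[y0:y1,x0:x1]=m[y0:y1,x0:x1]
    nn,l,st,ce=cv2.connectedComponentsWithStats(k);i=1+np.argmax(st[1:,4]);
    pts=np.argwhere(l==i)[:,::-1].astype(np.float32);(cx,cy),(w,h),a=cv2.minAreaRect(pts);b=cv2.boxPoints(((cx,cy),(w,h),a))
    if w>h: e=(b[0]+b[1])/2,(b[2]+b[3])/2
    print(n,"rect",(cx,cy),(w,h),a)
    b=sorted(b.tolist(),key=lambda p:p[1] if n=="top" else p[0]);A=np.mean(b[:2],0);B=np.mean(b[2:],0)
    pa,pb=onz(c,*A,.062),onz(c,*B,.062);print(A,B,pa,pb,np.linalg.norm(pa-pb),np.degrees(np.arctan2(*(pa-pb)[1::-1])))
# clamp block / bar (rough hand pixels)
P=lambda c,x,y,X,Y,x0,y0,z:onz(c,x0+(X-x)/4,y0+(Y-y)/4,z)
print("bar far/near end top mid",P(T,0,0,166,16,160,165,.062),P(T,0,0,180,245,160,165,.062))
print("bow top T",P(T,0,0,164,74,160,165,.098),"leftleg/rightend",P(T,0,0,135,80,160,165,.085),P(T,0,0,192,73,160,165,.085))
print("bow top S",P(S,0,300,105,342,200,225,.098), "small T",P(T,0,0,172,238,160,165,.098))
print("legtip S",P(S,0,300,100,470,200,225,.017),P(S,0,300,276,500,200,225,.017))
```

```text
hole [331.4 204.3] [ 0.5509 -0.168   0.05  ]
hole [292.  168.7] [ 0.5518 -0.1665  0.05  ]
hole R top [ 0.55644416 -0.20423291  0.05      ]
top rect (338.6993103027344, 204.19740295410156) (90.46845245361328, 6.211228370666504) 76.1485824584961
[327.87002563 160.27859497] [349.52859497 248.11621094] [ 0.66619088 -0.16175694  0.062     ] [ 0.43504748 -0.20871122  0.062     ] 0.23586431553998602 11.4827712794105
side rect (295.4823303222656, 160.72938537597656) (83.44579315185547, 6.442506313323975) 4.398705005645752
[253.88232422 157.52938843] [337.08233643 163.92938232] [ 0.66548001 -0.16520457  0.062     ] [ 0.4352849  -0.21246954  0.062     ] 0.234997377176167 11.603034235607698
bar far/near end top mid [0.64794741 0.17004411 0.062     ] [0.49601638 0.15828621 0.062     ]
bow top T [0.59994543 0.16440242 0.098     ] leftleg/rightend [0.5995159  0.18526061 0.085     ] [0.60348952 0.14862518 0.085     ]
bow top S [0.59783954 0.15870853 0.098     ] small T [0.49509919 0.15753943 0.098     ]
legtip S [0.59686325 0.18798732 0.017     ] [0.49151385 0.17457797 0.017     ]
```

>>> carry_out(series="0.74 -0.67 0 0 0 0 60;0.74 -0.67 0 0 0 0 60;0.74 -0.67 0 0 0 0 60;0.74 -0.67 0 0 0 0 60;0.74 -0.67 0 0 0 0 60;0.74 -0.67 0 0 0 0 60;0.74 -0.67 0 0 0 0 60;0.74 -0.67 0 0 0 0 60;0.74 -0.67 0 0 0 0 60;0.74 -0.67 0 0 0 0 60;0.74 -0.67 0 0 0 0 60;0.74 -0.67 0 0 0 0 60;0.74 -0.67 0 0 0 0 60;0.74 -0.67 0 0 0 0 60;0.74 -0.67 0 0 0 0 60;0.74 -0.67 0 0 0 0 60;0.74 -0.67 0 0 0 0 60;0.74 -0.67 0 0 0 0 60;0.74 -0.67 0 0 0 0 60;0.74 -0.67 0 0 0 0 60", grip_force=30)

```text
t: 1.77
ee_pos: [0.5833, 0.1377, 0.231]
tool_rot: [3.086, 0.59, -0.001]
contact_force: [0.4, 0.2, -0.2]
gripper_width: 0.0595
```

>>> carry_out(series="0 0 0 0 0 -1 60;0 0 0 0 0 -1 60;0 0 0 0 0 -1 60;0 0 0 0 0 -1 60;0 0 0 0 0 -1 60;0 0 0 0 0 -1 60;0 0 0 0 0 -1 60;0 0 0 0 0 -1 60;0 0 0 0 0 -1 60;0 0 0 0 0 -1 60;0 0 0 0 0 -1 60;0 0 0 0 0 -1 60;0 0 0 0 0 -0.2 60;0 0 0 0 0 0 60;0 0 0 0 0 0 60")

```text
t: 3.02
ee_pos: [0.583, 0.1356, 0.2311]
tool_rot: [-2.129, -2.31, 0.0]
contact_force: [-0.9, 0.5, -0.6]
gripper_width: 0.0602
```

```bash
cat >> h.py <<'E'
from scipy.spatial.transform import Rotation as Ro
def to(x,y,z,yaw):
    s=robot.sense();R=Ro.from_rotvec(s["tool_rot"]).as_matrix();p=s["ee_pos"];y0=np.degrees(np.arctan2(R[1,1],R[0,1]))
    d=R.T@(np.array([x,y,z])-p)
    print("t",round(s["t"],2),"p",np.round(p,4),"yaw",round(y0,2),"zaxis",np.round(R[:,2],4),"F",np.round(s["contact_force"],1),"M",np.round(s["torque"],2),"w",round(s["gripper_width"],4))
    print("shift units",np.round(d/.04,3),"turn units z",round(-((yaw-y0+90)%180-90)/6,3))
E
python3 - <<'E'
from h import *
to(.5995,.166,.13,5)
shot("side","s1.png",(190,200,310,290),5)
E
```

```text
t 3.02 p [0.583  0.1356 0.2311] yaw 4.68 zaxis [-4.e-04 -0.e+00 -1.e+00] F [-0.9  0.5 -0.6] M [-0.04 -0.    0.01] w 0.0602
shift units [0.723 0.475 2.528] turn units z -0.053
```

View pics/s1.png

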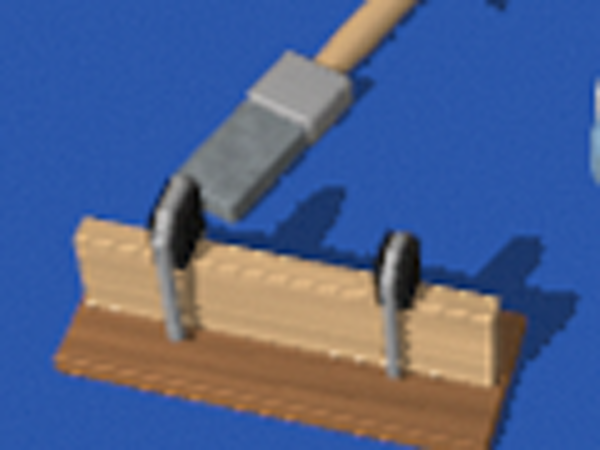

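The side view shows the wide clamp sitting square and level on the bar at crop (178,230), with nothing in the way. Moving over it and down.

>>> carry_out(series="0.36 0.24 0.2 0 0 -0.05 60;0.36 0.235 0.3 0 0 0 60;0 0 0.5 0 0 0 60;0 0 0.5 0 0 0 60;0 0 0.5 0 0 0 60;0 0 0.5 0 0 0 60;0 0 0 0 0 0 60;0 0 0 0 0 0 60")

```text
t: 3.73
ee_pos: [0.5988, 0.1658, 0.1305]
tool_rot: [-2.12, -2.317, 0.003]
contact_force: [-0.2, 0.5, 0.4]
gripper_width: 0.0599
```

Run:
```python
from h import *
to(.5995,.1665,.0655,5)
a=shot("side","a.png",(190,190,290,290),4);b=shot("top","b.png",(160,150,260,250),4)
cv2.imwrite("pics/ab1.png",np.hstack([cv2.imread("pics/a.png"),cv2.imread("pics/b.png")]))
```

```text
t 3.73 p [0.5988 0.1658 0.1305] yaw 5.08 zaxis [-2.4e-03 -6.0e-04 -1.0e+00] F [-0.2  0.5  0.4] M [-0.03 -0.01  0.02] w 0.0599
shift units [0.016 0.023 1.625] turn units z 0.014
```

View pics/ab1.png

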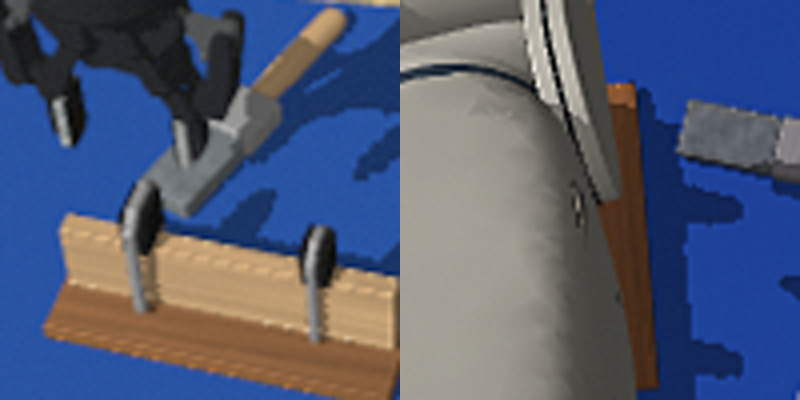

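The side view shows the open pads at crop (65,125) and (190,150), straddling above the wide clamp at (140,215). I'll descend and close.

>>> carry_out(series="0.016 0.023 0.5 0 0 0 60;0 0 0.5 0 0 0 60;0 0 0.4 0 0 0 60;0 0 0.2 0 0 0 60;0 0 0 0 0 0 60;0 0 0 0 0 0 60")

```text
t: 4.33
ee_pos: [0.601, 0.1669, 0.0683]
tool_rot: [2.119, 2.318, 0.001]
contact_force: [-0.0, 0.6, -0.3]
gripper_width: 0.0601
```

Run:
```python
from h import *
to(.5995,.1665,.0655,5)
c=shot("side","a2.png",(180,190,290,280),6)
```

```text
t 4.33 p [0.601  0.1669 0.0683] yaw 5.13 zaxis [ 1.1e-03  3.0e-04 -1.0e+00] F [-0.   0.6 -0.3] M [ 0.02 -0.    0.  ] w 0.0601
shift units [-0.006 -0.039  0.07 ] turn units z 0.022
```

View pics/a2.png

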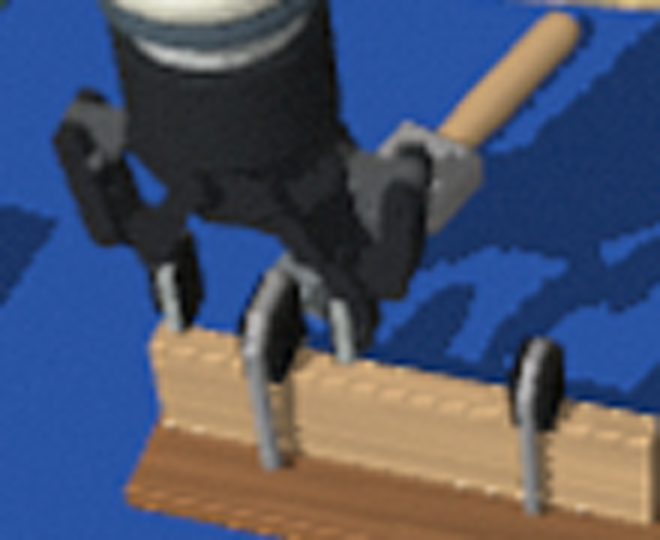

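The pads at (172,330) and (345,360) are centred on the clamp at about (262,350). Lower slightly and close.

>>> carry_out(series="0 -0.02 0.05 0 0 0 60;0 0 0 0 0 0 30;0 0 0 0 0 0 10;0 0 0 0 0 0 10;0 0 0 0 0 0 10;0 0 0 0 0 0 10;0 0 0 0 0 0 10;0 0 0 0 0 0 10;0 0 0 0 0 0 10;0 0 0 0 0 0 10", grip_force=60)

```text
t: 5.22
ee_pos: [0.5998, 0.1667, 0.0658]
tool_rot: [2.119, 2.319, 0.001]
contact_force: [-1.0, 0.4, 5.1]
gripper_width: 0.0151
```

Run:
```python
from h import *
to(.5995,.1665,.0655,5)
```

```text
t 5.22 p [0.5998 0.1667 0.0658] yaw 5.14 zaxis [ 5.e-04  1.e-04 -1.e+00] F [-1.   0.4  5.1] M [-0.08  0.25  0.03] w 0.0151
shift units [-0.005 -0.009  0.008] turn units z 0.024
```

Gripped: the opening is 15 mm on the 16 mm rubber. Lifting.

>>> carry_out(series="0 0 -0.1 0 0 0 10;0 0 -0.3 0 0 0 10;0 0 -0.5 0 0 0 10;0 0 -0.5 0 0 0 10;0 0 -0.5 0 0 0 10;0 0 -0.5 0 0 0 10;0 0 -0.5 0 0 0 10;0 0 -0.4 0 0 0 10;0 0 -0.2 0 0 0 10;0 0 0 0 0 0 10;0 0 0 0 0 0 10")

```text
t: 6.13
ee_pos: [0.5994, 0.1666, 0.2054]
tool_rot: [2.119, 2.319, 0.0]
contact_force: [-0.3, 0.6, -1.4]
gripper_width: 0.0151
```

Run:
```python
from h import *
to(.554,-.1862,.2,11.5)
```

```text
t 6.13 p [0.5994 0.1666 0.2054] yaw 5.15 zaxis [ 3.e-04  1.e-04 -1.e+00] F [-0.3  0.6 -1.4] M [ 0.   -0.02  0.  ] w 0.0151
shift units [-8.683 -1.922  0.135] turn units z -1.059
```

>>> carry_out(series="-0.4 -0.1 0 0 0 0 10;-0.6 -0.13 0 0 0 0 10;-0.8 -0.18 0 0 0 0 10;-0.9 -0.2 0 0 0 0 10;-0.9 -0.2 0 0 0 0 10;-0.9 -0.2 0 0 0 0 10;-0.9 -0.2 0 0 0 0 10;-0.9 -0.2 0 0 0 0 10;-0.9 -0.2 0 0 0 0 10;-0.7 -0.15 0 0 0 0 10;-0.5 -0.11 0 0 0 0 10;-0.28 -0.05 0 0 0 0 10;0 0 0 0 0 -0.5 10;0 0 0 0 0 -0.56 10;0 0 0.4 0 0 0 10;0 0 0.3 0 0 0 10;0 0 0 0 0 0 10;0 0 0 0 0 0 10")

```text
t: 7.63
ee_pos: [0.5532, -0.1854, 0.1759]
tool_rot: [-1.985, -2.431, 0.002]
contact_force: [-0.1, 0.9, -1.9]
gripper_width: 0.0148
```

Run:
```python
from h import *
to(.554,-.1862,.15,11.5)
c=shot("side","a3.png",(245,95,345,195),6);np.save("a3.npy",c,allow_pickle=True)
```

```text
t 7.63 p [ 0.5532 -0.1854  0.1759] yaw 11.51 zaxis [-0.0032  0.0012 -1.    ] F [-0.1  0.9 -1.9] M [-0.01 -0.01 -0.  ] w 0.0148
shift units [-0.025  0.019  0.646] turn units z 0.002
```

View pics/a3.png

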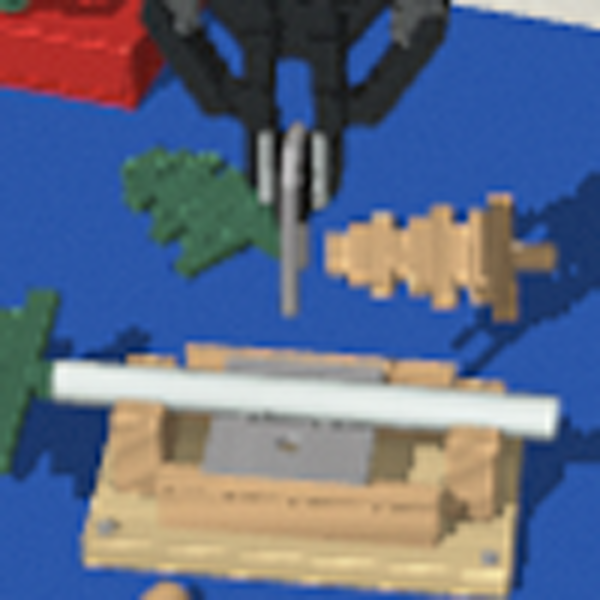

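The side view shows the clamp upright above the pole. The near leg tip is at crop (290,312) and the near hole at (288,444). I'll measure both in this same camera so calibration errors cancel.

Run:
```python
from h import *
c=np.load("a3.npy",allow_pickle=True).item()
px=lambda X,Y:(245+X/6-.4,95+Y/6-.4)
tip=onz(c,*px(290,311),.1759+.0112-.06); hole=onz(c,*px(288,444),.05)
a=np.radians(11.5);ex=np.array([np.cos(a),np.sin(a)]);ey=np.array([-ex[1],ex[0]])
print("tip",tip,"hole",hole,"d along/across",(hole-tip)[:2]@ex,(hole-tip)[:2]@ey)
pred=np.array([.5532,-.1854])+.018*ey;print("tip pred",pred,"tip-pred a/c",(tip[:2]-pred)@ex,(tip[:2]-pred)@ey)
# row profile of grey leg
hsv=cv2.cvtColor(c["color"],cv2.COLOR_RGB2HSV)
print(c["color"][136:150,289:299].sum(2)//3)
print(c["color"][163:175,286:302].sum(2)//3)
```

```text
tip [ 0.54939369 -0.1672533   0.1271    ] hole [ 0.55042748 -0.16746628  0.05      ] d along/across 0.000970581535185034 -0.0004148100352635864
tip pred [ 0.54961138 -0.16776136] tip-pred a/c -0.00011203221498384087 0.0005412544727406006
[[ 81  79  92 140 137 119 113  99  96  95]
 [ 90  83  90 137 136 119 114 100  94  94]
 [ 99  96 101 142 137 118 111 100  95  95]
 [100  97 107 141 137 113 103  98  99  95]
 [ 99  98 105 142 140 104  95 100  99  97]
 [101  99 105 144 139 104  96  98  99  98]
 [ 99  99 107 141 138 102  96  98  99 100]
 [100  98 105 143 138 103  95 100  98 101]
 [ 96  98  99 142 141 105  94 100 100  98]
 [ 98  99  96 142 144 104  97 102 100 100]
 [ 97 101  97 140 138 107  96 100  97  98]
 [ 97 100  99 125 119 104 101  97  99  98]
 [100  99  97 102  99  98 101 101  99  99]
 [ 97  99  98  99  98  95 100 100  98  99]]
[[178 178 182 166 182 196 199 203 208 211 215 217 219 219 222 224]
 [129 115 136 112 119 132 134 142 148 154 157 167 178 180 183 186]
 [139 133 141 136 133 132 133 135 137 138 141 118 142 152 128 118]
 [154 155 153 152 153 153 153 152 150 151 150 136 145 150 135 127]
 [154 154 151 150 152 151 150 166 163 154 149 150 150 150 149 151]
 [154 152 152 152 145 124 128 150 159 153 148 149 149 147 148 148]
 [155 153 150 150 147 126 116 115 133 148 150 147 148 149 149 149]
 [154 151 151 151 149 148 142 136 142 149 149 147 149 147 147 148]
 [153 152 151 152 149 151 152 149 151 149 147 149 147 147 148 149]
 [155 151 150 150 149 149 150 152 150 149 148 149 148 148 148 148]
 [152 150 150 150 149 149 149 151 148 150 147 148 148 147 147 147]
 [164 164 162 161 157 155 155 153 151 146 146 145 146 146 147 147]]
```

Run:
```python
from h import *
to(.5542,-.1855,.108,11.5)
```

```text
t 7.68 p [ 0.5539 -0.1856  0.1767] yaw 11.52 zaxis [-1.5e-03  6.0e-04 -1.0e+00] F [-0.1  0.3 -0.4] M [ 0.01 -0.02  0.03] w 0.0147
shift units [0.    0.011 1.718] turn units z 0.003
```

>>> carry_out(series="0 0 0 0 0 0 10;0 0.02 0.4 0 0 0 10;0 0 0.5 0 0 0 10;0 0 0.4 0 0 0 10;0 0 0.25 0 0 0 10;0 0 0.1 0 0 0 10;0 0 0 0 0 0 10;0 0 0 0 0 0 10")

```text
t: 8.35
ee_pos: [0.5555, -0.186, 0.112]
tool_rot: [1.987, 2.432, 0.0]
contact_force: [-0.8, -0.5, -2.0]
gripper_width: 0.0151
```

Run:
```python
from h import *
to(.5542,-.1855,.108,11.5)
c=shot("side","a4.png",(265,120,325,180),9)
```

```text
t 8.35 p [ 0.5555 -0.186   0.112 ] yaw 11.51 zaxis [ 8.e-04 -3.e-04 -1.e+00] F [-0.8 -0.5 -2. ] M [ 0.02 -0.02 -0.02] w 0.0151
shift units [ 0.019 -0.03   0.099] turn units z 0.002
```

View pics/a4.png

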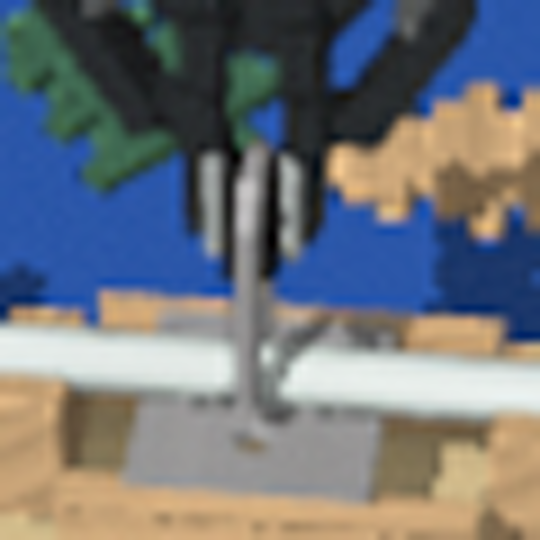

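The near leg tip is at (247,406), just above the near hole at (250,443). I'll settle, then compare again.

>>> carry_out(series="0 0 0 0 0 0 10;0 0 0 0 0 0 10;0 0 0 0 0 0 10")

```text
t: 8.65
ee_pos: [0.5554, -0.186, 0.112]
tool_rot: [1.987, 2.432, 0.001]
contact_force: [0.2, 0.1, -1.5]
gripper_width: 0.015
```

Run:
```python
from h import *
c=shot("side");np.save("a5.npy",c,allow_pickle=True)
s=robot.sense();z=s["ee_pos"][2];to(.5542,-.1855,.108,11.5)
g=c["color"].sum(2)//3;print(g[158:172,287:299])
a=np.radians(11.5);ex=np.array([np.cos(a),np.sin(a)]);ey=np.array([-ex[1],ex[0]])
tz=z-.0488
for u,v in((292.0,164.8),(292.5,164.8)):
  t=onz(c,u,v,tz);h=onz(c,292.6,168.7,.05);print(t,h,(h-t)[:2]@ex,(h-t)[:2]@ey)
```

```text
t 8.7 p [ 0.5553 -0.186   0.1118] yaw 11.5 zaxis [ 8.e-04 -3.e-04 -1.e+00] F [-0.5  0.3 -1.5] M [ 0.02 -0.08  0.02] w 0.0153
shift units [ 0.017 -0.024  0.096] turn units z 0.0
[[209 203 202 170 151 143 114 169 156 122 114 110]
 [226 226 228 201 159 140 121 210 175 129 128 122]
 [231 231 234 207 165 141 124 169 154 131 190 210]
 [228 230 231 207 162 140 116 129 138 134 218 236]
 [216 219 222 214 172 141 110 125 136 184 227 231]
 [177 182 167 185 159 133 108 123 131 197 220 219]
 [114 134 113 118 142 138 105 105 112 140 165 178]
 [130 141 136 133 148 143 117  97  94  93 105 144]
 [155 152 151 151 153 149 144 107  87  87 118 143]
 [154 153 152 151 150 151 167 154 136 133 145 151]
 [152 150 149 142 122 128 148 159 155 150 149 149]
 [151 151 153 147 125 116 113 134 146 149 148 147]
 [150 150 152 150 146 140 136 140 148 147 148 148]
 [151 150 149 150 150 153 149 151 149 146 149 147]]
[ 0.55222819 -0.16760737  0.06304703] [ 0.55028716 -0.16705352  0.05      ] -0.00179164190189005 0.0009297088835014064
[ 0.55091525 -0.16804947  0.06304703] [ 0.55028716 -0.16705352  0.05      ] -0.00041692338746112284 0.0011011801903086913
```

>>> carry_out(series="0.017 -0.024 0.1 0 0 0 10;0 0 0.08 0 0 0 10;0 0 0.06 0 0 0 10;0 0 0 0 0 0 10;0 0 0 0 0 0 10;0 0 0.03 0 0 0 10;0 0 0 0 0 0 10")

```text
t: 9.28
ee_pos: [0.554, -0.1854, 0.1004]
tool_rot: [-1.987, -2.433, 0.0]
contact_force: [1.1, -0.2, -1.4]
gripper_width: 0.0149
```

Run:
```python
from h import *
to(.5542,-.1855,.0758,11.5)
```

```text
t 9.28 p [ 0.554  -0.1854  0.1004] yaw 11.51 zaxis [-1.e-04  0.e+00 -1.e+00] F [ 1.1 -0.2 -1.4] M [-0.02 -0.01 -0.  ] w 0.0149
shift units [-0.004  0.005  0.615] turn units z 0.001
```

>>> carry_out(series="0 0 0.03 0 0 0 10;0 0 0.03 0 0 0 10;0 0 0 0 0 0 10")

```text
t: 9.53
ee_pos: [0.5542, -0.1855, 0.0984]
tool_rot: [1.987, 2.433, 0.0]
contact_force: [-1.1, -0.4, 1.8]
gripper_width: 0.0147
```

>>> carry_out(series="0 0 0.02 0 0 0 10;0 0 0 0 0 0 10;0 0 0 0 0 0 10")

```text
t: 9.78
ee_pos: [0.5542, -0.1858, 0.0973]
tool_rot: [1.987, 2.432, -0.0]
contact_force: [1.0, -3.1, -1.4]
gripper_width: 0.0148
```

Run:
```python
from h import *
to(.5542,-.1855,.0758,11.5)
```

```text
t 9.78 p [ 0.5542 -0.1858  0.0973] yaw 11.52 zaxis [ 6.e-04 -7.e-04 -1.e+00] F [ 1.  -3.1 -1.4] M [-0.58 -0.11  0.  ] w 0.0148
shift units [0.007 0.002 0.537] turn units z 0.003
```

Tips are about 1.5 mm below the plate top with hardly any vertical force. A chamfer is pushing gently towards −y, so I'll yield a little and keep going.

>>> carry_out(series="-0.015 0 0.02 0 0 0 10;0 0 0.02 0 0 0 10;0 0 0 0 0 0 10;0 0 0 0 0 0 10")

```text
t: 10.12
ee_pos: [0.5539, -0.186, 0.0955]
tool_rot: [-1.987, -2.433, 0.0]
contact_force: [0.6, -2.3, -2.4]
gripper_width: 0.0149
```

Run:
```python
from h import *
to(.5542,-.1858,.0758,11.5)
```

```text
t 10.12 p [ 0.5539 -0.186   0.0955] yaw 11.51 zaxis [-3.e-04  1.e-04 -1.e+00] F [ 0.6 -2.3 -2.4] M [-0.41 -0.03 -0.01] w 0.0149
shift units [0.003 0.007 0.492] turn units z 0.001
```

>>> carry_out(series="-0.015 0 0.03 0 0 0 10;0 0 0.03 0 0 0 10;0 0 0.03 0 0 0 10;0 0 0 0 0 0 10")

```text
t: 10.45
ee_pos: [0.5538, -0.1863, 0.0917]
tool_rot: [-1.987, -2.432, 0.0]
contact_force: [0.0, -0.1, -1.7]
gripper_width: 0.0152
```

Run:
```python
from h import *
to(.5542,-.1858,.0758,11.5)
```

```text
t 10.45 p [ 0.5538 -0.1863  0.0917] yaw 11.5 zaxis [-8.e-04  4.e-04 -1.e+00] F [ 0.  -0.1 -1.7] M [-0.06  0.   -0.02] w 0.0152
shift units [0.011 0.012 0.398] turn units z 0.001
```

Both legs are in, with tips about 7 mm below the plate top and no side load. Now pressing through the catches.

>>> carry_out(series="0 0 0.06 0 0 0 10;0 0 0.06 0 0 0 10;0 0 0.04 0 0 0 10;0 0 0 0 0 0 10", grip_force=80)

```text
t: 10.78
ee_pos: [0.5545, -0.1868, 0.0856]
tool_rot: [1.987, 2.432, 0.0]
contact_force: [0.4, -2.2, -0.6]
gripper_width: 0.0145
```

>>> carry_out(series="0 0 0.04 0 0 0 10;0 0 0.04 0 0 0 10;0 0 0.03 0 0 0 10;0 0 0 0 0 0 10")

```text
t: 11.12
ee_pos: [0.5548, -0.1867, 0.0813]
tool_rot: [1.987, 2.432, 0.001]
contact_force: [2.4, -1.4, -2.6]
gripper_width: 0.0142
```

Run:
```python
from h import *
to(.5542,-.1858,.0758,11.5)
```

```text
t 11.12 p [ 0.5548 -0.1867  0.0813] yaw 11.5 zaxis [ 1.4e-03 -4.0e-04 -1.0e+00] F [ 2.4 -1.4 -2.6] M [-0.32 -0.58  0.01] w 0.0142
shift units [ 0.026 -0.009  0.139] turn units z -0.0
```

Vertical force is lower than the catches should give, so I'll look.

Run:
```python
from h import *
c=shot("side","a6.png",(250,120,330,180),9)
```

```text
(no output)
```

View pics/a6.png

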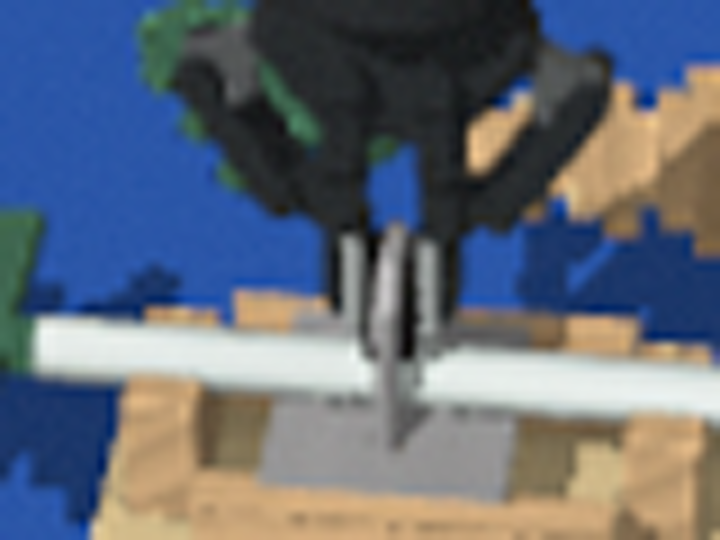

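The near leg is through the hole at (392,445), the grip hasn't slipped, and the block is a few mm above the pole. I'll continue in small steps.

>>> carry_out(series="0 0 0.03 0 0 0 10;0 0 0.03 0 0 0 10;0 0 0 0 0 0 10")

```text
t: 11.42
ee_pos: [0.5544, -0.1867, 0.0788]
tool_rot: [1.987, 2.432, 0.0]
contact_force: [3.1, -1.8, -1.9]
gripper_width: 0.0147
```

>>> carry_out(series="0 0 0.03 0 0 0 10;0 0 0.02 0 0 0 10;0 0 0 0 0 0 10")

```text
t: 11.67
ee_pos: [0.5542, -0.1867, 0.0767]
tool_rot: [1.987, 2.433, 0.0]
contact_force: [3.1, -3.0, -0.4]
gripper_width: 0.0149
```

Run:
```python
from h import *
to(.5542,-.1863,.0758,11.5)
```

```text
t 11.67 p [ 0.5542 -0.1867  0.0767] yaw 11.51 zaxis [ 2.e-04 -1.e-04 -1.e+00] F [ 3.1 -3.  -0.4] M [-0.57 -0.61 -0.03] w 0.0149
shift units [0.009 0.001 0.024] turn units z 0.001
```

>>> carry_out(series="0 0 0.02 0 0 0 10;0 0 0.02 0 0 0 10")

```text
t: 11.83
ee_pos: [0.5543, -0.1867, 0.0757]
tool_rot: [1.987, 2.433, -0.0]
contact_force: [-1.5, -2.6, 15.3]
gripper_width: 0.0146
```

>>> carry_out(series="0 0 0.02 0 0 0 10;0 0 0 0 0 0 10")

```text
t: 12.0
ee_pos: [0.5543, -0.1867, 0.0757]
tool_rot: [1.987, 2.433, -0.0]
contact_force: [-1.7, -2.0, 14.0]
gripper_width: 0.0143
```

Run:
```python
from h import *
to(.5542,-.1863,.0758,11.5)
c=shot("side","a7.png",(255,125,325,178),10)
```

```text
t 12.0 p [ 0.5543 -0.1867  0.0757] yaw 11.51 zaxis [ 2.e-04 -3.e-04 -1.e+00] F [-1.7 -2.  14. ] M [-0.45  0.35 -0.01] w 0.0143
shift units [ 0.011 -0.001 -0.004] turn units z 0.002
```

View pics/a7.png

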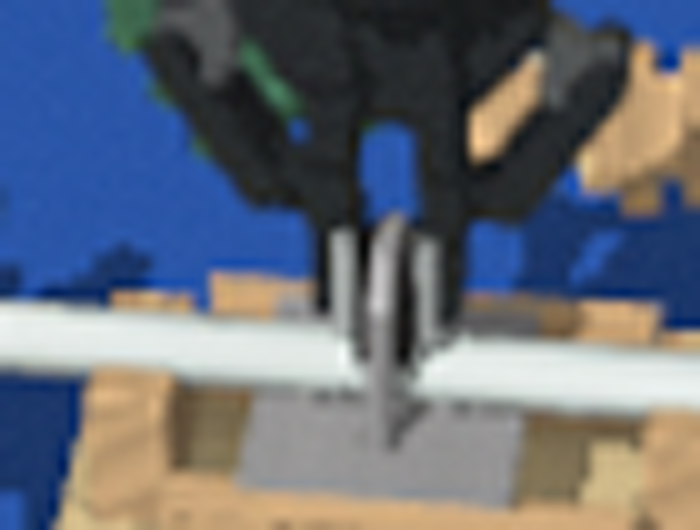

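TCP stopped at z = 0.0757 (predicted seat 0.0758) at about 15 N. One more small press will tell seat from catch friction.

>>> carry_out(series="0 0 0.02 0 0 0 10;0 0 0 0 0 0 10")

```text
t: 12.22
ee_pos: [0.5544, -0.1867, 0.0756]
tool_rot: [1.987, 2.433, -0.0]
contact_force: [-3.5, -1.5, 21.2]
gripper_width: 0.0146
```

Force rose with no movement, so it's seated. Release and retreat.

>>> carry_out(series="0 0 0 0 0 0 20;0 0 0 0 0 0 40;0 0 0 0 0 0 50;0 0 0 0 0 0 50;0 0 0 0 0 0 50;0 0 0 0 0 0 50;0 0 -0.1 0 0 0 50;0 0 -0.3 0 0 0 50;0 0 -0.5 0 0 0 50;0 0 -0.7 0 0 0 50;0 0 -0.7 0 0 0 50;0 0 -0.7 0 0 0 50;0 0 -0.5 0 0 0 50;0 0 0 0 0 0 50;0 0 0 0 0 0 50", grip_force=20)

```text
t: 13.47
ee_pos: [0.555, -0.1868, 0.2159]
tool_rot: [1.985, 2.43, 0.002]
contact_force: [0.2, 0.5, -0.7]
gripper_width: 0.0501
```

Run:
```python
from h import *
to(.5542,-.1863,.2,11.5)
c=shot("side","a.png",(255,115,335,190),6);d=shot("side","b.png",(195,215,315,290),4)
a=cv2.imread("pics/a.png")
cv2.imwrite("pics/f.png",a)
S=np.load("side0.npy",allow_pickle=True).item()["color"].astype(int)
D=np.abs(d["color"].astype(int)-S).max(2)>60
n,l,st,ce=cv2.connectedComponentsWithStats(D.astype(np.uint8))
print([s.tolist() for s in st[1:] if s[4]>25])
```

```text
t 13.47 p [ 0.555  -0.1868  0.2159] yaw 11.51 zaxis [ 0.0036 -0.0013 -1.    ] F [ 0.2  0.5 -0.7] M [ 0.   -0.01 -0.03] w 0.0501
shift units [ 0.018 -0.018  0.397] turn units z 0.001
[[264, 0, 24, 19, 367], [310, 0, 19, 10, 105], [433, 0, 33, 63, 1279], [481, 0, 19, 186, 352], [514, 0, 12, 25, 72], [530, 0, 27, 80, 203], [271, 11, 40, 38, 661], [448, 17, 112, 238, 4535], [511, 17, 13, 42, 116], [539, 39, 21, 14, 85], [266, 42, 56, 74, 1605], [508, 52, 12, 40, 105], [389, 59, 29, 16, 280], [449, 74, 12, 15, 82], [332, 78, 102, 65, 1719], [266, 82, 14, 16, 113], [522, 84, 38, 78, 1087], [278, 91, 8, 24, 111], [424, 90, 32, 25, 476], [371, 106, 29, 14, 73], [498, 106, 16, 61, 150], [326, 127, 8, 14, 39], [290, 146, 10, 18, 93], [530, 153, 11, 20, 51], [529, 163, 13, 28, 205], [500, 167, 18, 21, 62], [484, 187, 66, 42, 1109], [220, 236, 13, 32, 209], [246, 238, 13, 10, 76]]
```

View pics/f.png

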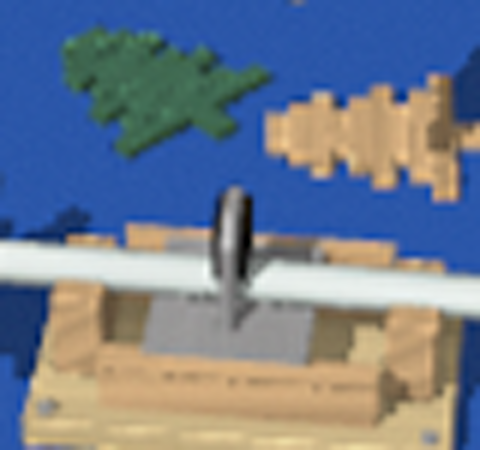

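The final view shows the clamp upright with its block on the pole. The bow top is at full-image (294,146), the same as while it was pressed home. The image difference shows no change at the small clamp or the other things. Handing in.

```bash
python3 -c "
from h import *
print(workorder.job_done())"
```

```text
the job is handed in; nothing more can be done
None
```

The wider clamp is on the fir-tree sign's pole with both legs through the bracket holes and its rubber block down on the pole. I then let go, backed the arm off and handed the job in at about 13.5 s.

- **Seating:** the tool stopped at z = 75.7 mm, against 75.8 mm predicted. One more press moved it only 0.1 mm while the force rose to 21 N, the highest reading I saw, under the 30 N limit.
- **After release:** the clamp stands upright in the picture, with its bow top at the same pixel as when pressed home. The gripper was well clear, with no contact force.
- **Other things:** comparing the side picture with the first one showed changes only at the wide clamp's old place on the rack, where it sits now, and where the arm blocks the view. I took no last picture from the top camera.
- **One disagreement:** I did not see the expected 5–15 N from the spring catches. Readings between steps stayed near 0 N until about 15 N in the last millimetre. They were taken mostly at rest, so I did not measure the catches' hold separately.

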